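# Secure a pressure vessel in its hold-down cradle

## Task

Lay the steel pressure vessel in the two white vee rests of the cradle, let go of it, and swing the steel hold-down bar across it until it meets its stop. Then, with the black captive knob's wing still roughly in line with the bar, push the knob down into the threaded post and turn it clockwise as far as it will go, so that it stays down by itself. Leave the beaker, the spanner and the jar alone.

Things in the scene. Friction and masses are not known exactly. Their poses are not given: they have to be found in the camera images.
- vessel: Closed steel cylinder lying on the bench, 160 mm long, 0.55 kg (within a quarter). Origin at its middle, on the axis (22 mm above the bench); own x along the axis, ends alike. Round body 44 mm across over the middle 105 mm, to be pinched from above; each end is a 26 mm long hexagon, 44 mm across flats, 51 mm across corners, on which it rests without rolling.
- fixture: Grey plate fixed to the bench, 190 mm (own x) by 235 mm (own y), 12 mm thick; origin at the centre of its underside, z up. It carries the two vee rests, the pivot post at own (0, +85 mm) and the threaded post at own (0, -85 mm). It stands in a different place and yaw each time.
- cradle (a point): Where the middle of the seated vessel belongs: 58 mm above the bench over the plate's centre, vessel along own x, either way round. Axes as the plate's. Two white 90 degree vee rests, 16 mm wide, centred 36 mm either side along own x, tips 53 mm high, 62 mm apart outside; between them free space down to the plate. The hexagon ends straddle the rests with 11 mm play each way.
- post_mouth (a point): Centre of the open top of the threaded post: steel tube 54 mm outside, 44 mm inside, top 78 mm above the bench. A dark thread crest fills part of its mouth. Axes as the plate's.
- pivot (a point): Axis of the vertical hinge of the hold-down bar, at the height of the bar's underside (88 mm); post 24 mm across. Axes as the plate's.
- bar (a joint): Angle of the hold-down bar: steel, 24 mm wide, 14 mm thick, underside 88 mm above the bench (85 at its middle pad), 170 mm from pivot to knob axis. 0 = shut at its stop, pointing from pivot to threaded post (plate's -y); grows clockwise from above as it opens, to 2.0; at 1.57 it points along the plate's -x. Stiff hinge: about 1.5 N at the knob, stays where left.
- knob_grip (a point): Centre of the wing of the black knob that hangs captive in the bar's outer end, 158 mm above the bench with the knob up. The upright wing is 66 mm long (own y), 16 mm thick (own x, pinch it so) and 42 mm high: 16 mm above and 26 mm below this point. Under it a disc 54 mm across. Own z up.
- knob (a joint): Knob angle relative to the bar (rad), growing clockwise from above; 0 = wing along the bar, anticlockwise stop; 2.75 = clockwise stop. A tooth on its stem enters the gap in the thread: with the bar shut the knob can be pushed down only from 0 to 0.7; beyond, the crest blocks it. Pushed down, then turned past 1.1, it is caught and stays down; turning on draws it in. About 0.1 N m.
- plunger (a joint): How far the knob is pushed down (m): 0 = up (spring of 3.5 N, rising to 10 N), 0.018 = bottom. At least 0.013 gets the tooth under the start of the crest; screwed home and let go it rests at 0.015. The stem enters the post freely only with the bar within about 0.02 rad of its stop. Turning hard against the knob's stop may move the bar 0.02 rad.
- beaker: White beaker standing on the bench, 64 mm across, 80 mm high; origin at the centre of its underside. Bystander.
- spanner: Dark steel spanner lying flat on the bench, 180 mm long, 38 mm wide; origin at its middle, own x along it. Bystander.
- jar: Closed amber jar standing on the bench, 68 mm across, 90 mm high; origin at the centre of its underside. Bystander.
There are look-alikes about, which are no part of the job. There is more than one size of the vessel; the job needs the middle-sized.

How it is judged:
On the way, in this order (a step that is already met when the one before it is completed fails the run):
1. the vessel lies in both vee rests, let go, with the bar still open (horizontal distance between vessel and cradle below 0.014 m and z of vessel in the frame of cradle below 0.006 m and angle between the x axis of vessel and the x axis of cradle, either way round below 0.1 rad and contact force between the fingers and vessel below 0.1 N and value of joint bar above 1 rad), for 0.2 s.
2. the bar is swung across the vessel to its stop, the knob not yet screwed in (value of joint bar below 0.03 rad and value of joint plunger below 0.011 m), for 0.1 s.
3. the knob is pushed down through the gap in the thread, the bar at its stop (value of joint plunger above 0.0115 m and value of joint knob below 1 rad and value of joint bar below 0.05 rad), for 0.05 s.
4. the knob is turned on clockwise under the crest, still down (value of joint plunger above 0.0105 m and value of joint knob above 1.1 rad and value of joint bar below 0.05 rad), for 0.1 s.
At the end, for the whole second after the job is handed in: The vessel lies at rest in both vee rests (middle within 14 mm of the cradle point, axis within 0.1 rad, no more than 6 mm high), the bar is at its stop (within 0.05 rad), and the released knob stays down in the post (at least 12 mm) and is turned clockwise to its stop (within 0.35 rad) (value of joint knob above 2.4 rad and value of joint plunger above 0.012 m and value of joint bar below 0.05 rad and horizontal distance between vessel and cradle below 0.014 m and z of vessel in the frame of cradle below 0.006 m and angle between the x axis of vessel and the x axis of cradle, either way round below 0.1 rad and linear speed of vessel below 0.02 m/s); the robot touches nothing.
It fails at once if the beaker is moved more than 20 mm or tipped (distance of beaker from where it was at the start of the episode above 0.02 m or angle between beaker's own z axis and vertical above 0.3 rad).
It fails at once if the spanner is moved more than 20 mm (distance of spanner from where it was at the start of the episode above 0.02 m).
It fails at once if the jar is moved more than 20 mm or tipped (distance of jar from where it was at the start of the episode above 0.02 m or angle between jar's own z axis and vertical above 0.3 rad).
It also fails if it takes over 58 s, if anything falls off the work surface, if the arm or the gripper's body presses on something with over 40 N, if the wrist force passes 120 N, or if a joint passes its speed limit or range.

## Robot

A 6-joint arm with a two-finger parallel gripper is mounted at the origin on the work surface. World frame = base frame: x ahead of the robot, y to its left, z up, the work surface at z = 0. Lengths are in m, angles in rad, forces in N, time in s.
With the tool pointing down it reaches from about 0.25 to 0.775 m from the base axis. Payload 8.9 kg.
Tool frame: the origin (TCP) lies at the very end of the fingers, on their centre line; the grasp point (between the pads) lies 19 mm behind it (bot.grip_depth is the distance from the TCP to the grasp point, in m); z points along the fingers, y is the line along which they close (so a half turn about z gives the same grasp; the last joint's range is limited). The gripper opens to 85 mm and grips with 20 to 120 N. Pads are 22 mm wide; open, the fingers measure 114 mm over their backs; the gripper's body (76 mm by 85 mm) begins 54 mm behind the grasp point. The pads swing forward as they close: fully open they stand 13 mm farther back than shut.
Start: joints at [-1.336, 0.291, -0.153, 1.127, 0, 1.431], TCP at [0.192, -0.489, 0.231] pointing down, gripper open.
Joint ranges: [-2.52, 2.52], [-0.91, 1.74], [-1.3, 1.37], [-1.96, 2.02], [-1.52, 1.47], [-3.14, 3.14]. Speed limits (rad/s): [2.22, 2.22, 2.79, 3.14, 3.14, 3.14].

## Interface

Orientations are given as [roll, pitch, yaw] about the fixed x, y, z axes, in that order (R = Rz(yaw) Ry(pitch) Rx(roll)).
In Python, from bench import readout, camera, workorder, boxes_of, cut_out, bot gives the robot as it stands. The module is installed in compiled form; this text tells all that it offers.
- The arm moves only by the tool step_arm, never from a script. Its argument "rows" is a list of rows, each a list of 7 numbers: the shift along the world's x, y, z normalised to -1 to 1, where 1 is 0.4 m, then the turn, a rotation vector about the world's x, y, z normalised to -1 to 1, where 1 is pi rad, then the opening in per cent of the stroke, from 0 (shut) to 100 (fully open). A call has 1 to 5 rows; each row is the pose to reach, as a shift and turn from the pose commanded when the call began, turning the shorter way round; what a row does not reach only later rows make up. A row lasts 1/10 s, in which the tool goes at most 50 mm and 8.59 degrees, less where a joint would pass 70% of its speed; a pose out of reach is approached as far as the arm can. A call with a number of a shift or a turn outside -1 to 1 is refused whole. A call with a gripper value outside its range is refused whole. The fingers move at their own pace and stop on an object; the grip force is fixed at half the most. Time passes only in rows, so rows that repeat a pose let the fingers close. It gives the time, the measured TCP pose, the force, the opening and the grip force at its end, in the units of the state.
- readout.sense(): the state, without advancing time (a new reading comes with each control period).
- camera(name): name is "side" or "top"; returns a dict with "img" (480x640x3 uint8, red, green, blue), "camera_matrix" (3x3 intrinsics, pixels), "world_from_camera" (4x4, takes a point from camera to world coordinates). Camera axes: x right, y down, z forward; pixel columns grow to the right and rows downward; lengths in m; the calibration is good to about 2 mm. A picture is of the moment at which its call begins. There is no depth.
- workorder.job_done(): hands the job in; it is judged then, once.
Trained networks look in a picture, given as the dict that the camera call returned (one of the last four; its "shot" number tells which), for a name from the list of things; names that differ only in an ending like _2 or _b are one class to them, and where a whole thing is asked for, a point or a joint stands for the part that bears it (a point fixed in the world has none). Each returns a list of dicts, best first, with "confidence" (0 to 1); they miss things now and then, are a little off and sometimes report something else, mostly with a low value. They report only what shows in the picture. A call takes as long as a camera call. They do not tell look-alikes from the thing itself.
- boxes_of(picture, label): "xyz" ([x, y, z] in m, in world coordinates, good to about 4 mm: the middle of the surface that is visible of it).
- cut_out(picture, label): "region" (480x640 bool, what is visible of it).
The state is a dict: "t": time; "joint_pos": joint angles; "joint_vel": joint speeds; "joint_torque": joint torques, N m; "tcp_pos": TCP position; "eef_rot": TCP orientation; "force": force on the tool from outside, world axes, zero at the start; "ft_torque": the same for the moment, N m; "opening": opening from 0.0 (shut) to 1.0 (fully open); "grasp_force": force on a finger pad.
Only numpy, scipy, OpenCV 4.12 (cv2) and the standard library are available. Lean on these libraries where they do the work, as an engineer would, in place of code of your own. Each camera call takes 0.05 s, during which the arm holds its last target. There are 200 camera calls.

## Working session

There is one attempt and no reset: what is moved stays moved. The work goes in short steps, Python scripts to look and compute and a tool call to move; the robot and the scene stay as the last step left them, time stands still between calls to the robot, and variables do not carry over. Pictures are saved under pics/ and viewed, at most 10 in all, crops included, and the job is handed in when it is done.

Besides the shell and the picture viewer there is one more tool, called after ">>>" as name(argument=value, ...), one argument or row to a line, values as JSON. step_arm: Moves the arm, as the interface text tells. Its arguments: {"type":"object","properties":{"rows":{"type":"array","items":{"type":"array","items":{"type":"number"}}}},"required":["rows"]}

```bash
mkdir -p pics
cat > h.py <<'E'
import numpy as np, cv2
from bench import readout, camera, workorder, boxes_of, cut_out, bot
def save(p,n): cv2.imwrite('pics/'+n+'.png',p['img'][:,:,::-1])
def ray(p,uv,z):
    K=p['camera_matrix'];T=p['world_from_camera']
    d=T[:3,:3]@np.linalg.solve(K,[uv[0],uv[1],1.]);o=T[:3,3]
    return o+d*(z-o[2])/d[2]
def proj(p,X):
    K=p['camera_matrix'];T=p['world_from_camera']
    c=T[:3,:3].T@(np.asarray(X,float)-T[:3,3]);q=K@c;return q[:2]/q[2]
E
python3 - <<'E'
from h import *
np.set_printoptions(precision=4,suppress=True)
for n in ['top','side']:
    p=camera(n);save(p,n+'0');print(n,p['world_from_camera'][:3,3])
    for l in ['vessel','fixture','bar','knob','knob_grip','beaker','spanner','jar']:
        for r in boxes_of(p,l): print(l,np.round(r['xyz'],3),round(r['confidence'],2),proj(p,r['xyz']).round())
print(readout.sense())
E
```

```text
top [ 0.3891 -0.0222  1.072 ]
vessel [ 0.446 -0.253  0.042] 0.95 [427. 247.]
vessel [ 0.187 -0.296  0.053] 0.93 [452. 363.]
vessel [ 0.414 -0.396  0.028] 0.62 [488. 260.]
fixture [0.622 0.093 0.014] 0.91 [276. 177.]
bar [0.523 0.168 0.104] 0.95 [237. 214.]
knob [0.466 0.18  0.153] 0.93 [227. 239.]
knob_grip [0.467 0.177 0.154] 0.96 [228. 239.]
knob_grip [ 0.379 -0.061  0.089] 0.34 [344. 279.]
beaker [ 0.715 -0.315  0.049] 0.84 [450. 130.]
spanner [0.698 0.346 0.008] 0.62 [171. 149.]
spanner [0.62  0.092 0.007] 0.27 [277. 179.]
jar [ 0.381 -0.064  0.085] 0.62 [346. 278.]
side [ 0.3041 -1.0432  0.8338]
vessel [ 0.445 -0.278  0.042] 0.94 [331. 340.]
vessel [ 0.411 -0.412  0.026] 0.74 [325. 404.]
vessel [ 0.196 -0.311  0.049] 0.67 [197. 368.]
fixture [0.619 0.09  0.012] 0.9 [372. 233.]
bar [0.489 0.174 0.103] 0.66 [314. 190.]
knob [0.47  0.173 0.153] 0.75 [306. 173.]
knob_grip [0.468 0.173 0.152] 0.76 [305. 173.]
beaker [ 0.709 -0.322  0.057] 0.97 [473. 333.]
spanner [0.704 0.361 0.005] 0.62 [378. 179.]
jar [ 0.379 -0.092  0.062] 0.92 [283. 274.]
jar [0.467 0.173 0.15 ] 0.55 [305. 174.]
{'t': 0.9, 'joint_pos': array([-1.3363,  0.2907, -0.1534,  1.1267,  0.    ,  1.4315]), 'joint_vel': array([ 0.001 , -0.0004,  0.0012,  0.0004,  0.0014,  0.0002]), 'joint_torque': array([ -0.0008, -53.7009,  33.1647,   0.0013,  -0.    ,  -0.    ]), 'tcp_pos': array([ 0.1917, -0.4888,  0.2313]), 'eef_rot': array([ 3.1416, -0.    ,  0.3737]), 'force': array([ 0.231 ,  0.4089, -0.5112]), 'ft_torque': array([-0.0247, -0.0169, -0.002 ]), 'grasp_force': 0.0, 'opening': 1.0015175197998016}
```

View pics/top0.png

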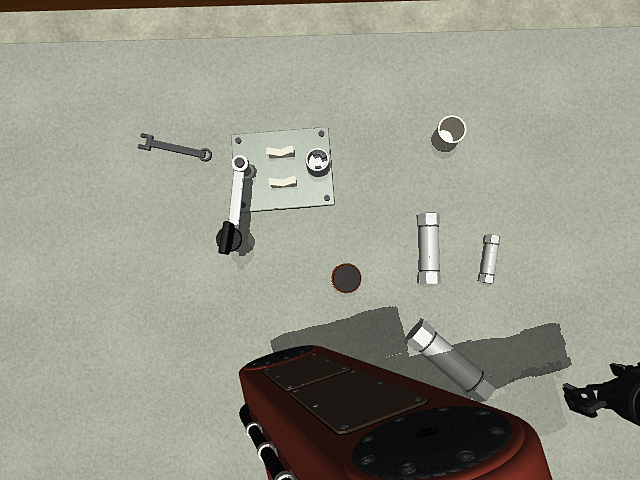

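View pics/side0.png

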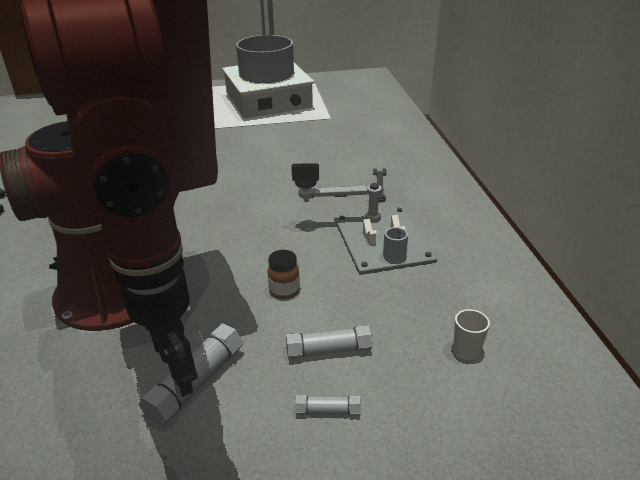

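Candidates in the top picture: (428,248) mid-sized, (488,260) small, (452,363) large and partly under the arm. By description I choose (428,248). Next I measure its length and check it in one close crop.

Run:
```python
from h import *
np.set_printoptions(precision=4,suppress=True)
p=camera('top')
for r in cut_out(p,'vessel'):
    m=r['region'].astype(np.uint8);c,s,a=cv2.minAreaRect(cv2.findNonZero(m))
    b=cv2.boxPoints((c,s,a));w=np.array([ray(p,q,0.03)[:2] for q in b])
    print('vessel',r['confidence'],np.round(c),s,'len',np.linalg.norm(w[0]-w[1]),np.linalg.norm(w[1]-w[2]),'mid',w.mean(0),np.degrees(np.arctan2(*(w[1]-w[0])[::-1])),np.degrees(np.arctan2(*(w[2]-w[1])[::-1])))
for l,z in [('fixture',.012),('bar',.1),('knob',.17)]:
  for r in cut_out(p,l)[:1]:
    m=r['region'].astype(np.uint8);c,s,a=cv2.minAreaRect(cv2.findNonZero(m));b=cv2.boxPoints((c,s,a));w=np.array([ray(p,q,z)[:2] for q in b])
    print(l,r['confidence'],b.round(1).tolist(),w.round(4).tolist(),w.mean(0))
i=p['img'];A=cv2.resize(i[120:265,205:345],None,fx=4,fy=4,interpolation=cv2.INTER_CUBIC)
B=cv2.resize(i[200:300,400:450],None,fx=4,fy=4,interpolation=cv2.INTER_CUBIC)
o=np.zeros((580,760,3),np.uint8);o[:580,:560]=A;o[:400,560:760]=B
cv2.imwrite('pics/crop1.png',o[:,:,::-1])
```

```text
vessel 0.86 [490. 259.] (14.000713348388672, 48.790367126464844) len 0.11291416326807298 0.032170431923335824 mid [ 0.4173 -0.3989] -10.787101398523252 -99.54331571477661
vessel 0.66 [429. 248.] (70.28266906738281, 22.117406845092773) len 0.05131475323397395 0.162667326851456 mid [ 0.4451 -0.2595] -90.35398298946765 178.65304717528224
vessel 0.59 [451. 362.] (103.70891571044922, 29.05258560180664) len 0.06635383951981791 0.23140794469172168 mid [ 0.1854 -0.3002] -41.87893551742293 -131.30691012098842
fixture 0.86 [[207.0, 136.60000610351562], [327.70001220703125, 126.0999984741211], [337.8999938964844, 243.39999389648438], [217.1999969482422, 253.89999389648438]] [[0.7258, 0.2571], [0.7442, -0.0333], [0.4613, -0.0508], [0.443, 0.2342]] [0.5936 0.1018]
bar 0.85 [[215.60000610351562, 252.3000030517578], [223.39999389648438, 154.39999389648438], [247.8000030517578, 156.39999389648438], [240.0, 254.3000030517578]] [[0.4421, 0.2164], [0.657, 0.1979], [0.6513, 0.1443], [0.4367, 0.1636]] [0.5468 0.1805]
knob 0.79 [[209.89999389648438, 247.0], [224.8000030517578, 219.60000610351562], [246.8000030517578, 231.60000610351562], [231.89999389648438, 259.0]] [[0.4492, 0.2107], [0.5039, 0.1802], [0.4786, 0.136], [0.4241, 0.1666]] [0.4639 0.1734]
```

View pics/crop1.png

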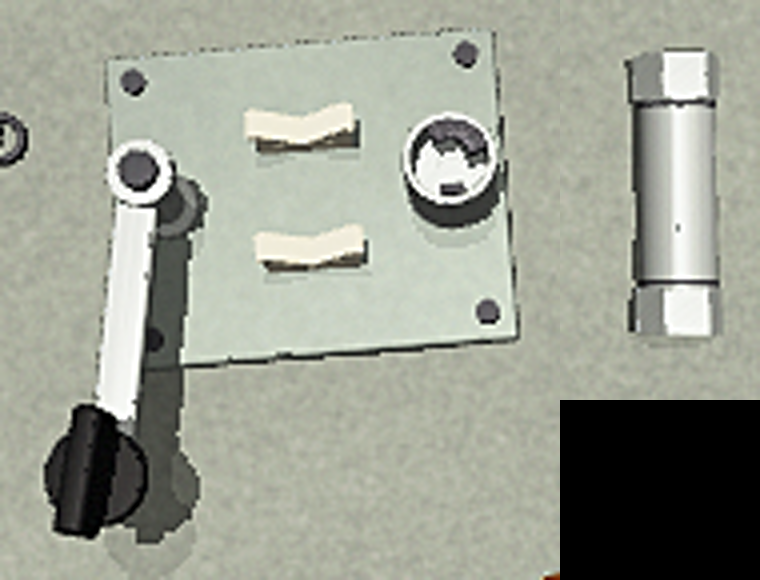

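The crop shows the chosen vessel at (429,248), measured about 162 mm long, so it is the middle size. The plate also shows: bolts at crop (133,82), (465,54), (488,312), (155,340), the post mouth at (449,160), the pivot at (138,171), and the wing from (95,408) to (75,535).

Run:
```python
from h import *
np.set_printoptions(precision=4,suppress=True)
p=camera('top')
f=lambda c,z:ray(p,(205+(c[0]+.5)/4-.5,120+(c[1]+.5)/4-.5),z)[:2]
b=[f(c,.014) for c in [(133,82),(465,54),(488,312),(155,340)]]
print('bolts',b,np.mean(b,0),[np.linalg.norm(b[i]-b[i-1]) for i in range(4)])
d=lambda v:np.arctan2(v[1],v[0])
print('yaw x',d(b[0]-b[3]),d(b[1]-b[2]),'y',d(b[0]-b[1])-np.pi/2,d(b[3]-b[2])-np.pi/2)
c=[f(q,.012) for q in [(108,58),(492,30),(518,337)]]
print('corners',c,(c[0]+c[2])/2, np.linalg.norm(c[0]-c[1]),np.linalg.norm(c[1]-c[2]),d(c[0]-c[1])-np.pi/2,d(c[1]-c[2]))
mo=f((449,160),.078);pv=f((138,171),.106);print('mouth',mo,'pivot',pv,(mo+pv)/2,np.linalg.norm(mo-pv),d(pv-mo)-np.pi/2)
print('vees',f((302,118),.05),f((311,240),.05))
w=[f((95,408),.174),f((75,535),.174)];print('wing',w,np.mean(w,0),d(w[0]-w[1]),'bar dir',d(pv-np.mean(w,0)))
# vessel axis from top: hex end centres
g=lambda c,z:ray(p,(400+(c[0]-560+.5)/4-.5,200+(c[1]+.5)/4-.5),z)[:2]
for a,e in [((628,50),(716,52)),((632,335),(720,336))]: print(g(a,.022),g(e,.022))
s=camera('side')
for nm,pp in (('top',p),('side',s)):
    r=cut_out(pp,'vessel')
    for q in r:
        v,u=np.nonzero(q['region']);print(nm,[u.min(),u.max(),v.min(),v.max()],ray(pp,(u.mean(),v.mean()),.03))
print(proj(s,[.445,-.256,.022]))
```

```text
bolts [array([0.7147, 0.1825]), array([ 0.7268, -0.0167]), array([ 0.5706, -0.0268]), array([0.5585, 0.1709])] [0.6427 0.0775] [np.float64(0.1566161767640974), np.float64(0.19957395371049516), np.float64(0.15657346292221314), np.float64(0.19810573040474863)]
yaw x 0.07440519250037843 0.06503128881702973 y 0.06067942422938022 0.0608280505994383
corners [array([0.7304, 0.1978]), array([ 0.7418, -0.0332]), array([ 0.5555, -0.0443])] [0.643  0.0768] 0.23129944425022742 0.18654217626659236 0.04905511685390129 0.059554777520864195
mouth [ 0.6461 -0.0067] pivot [0.6369 0.1625] [0.6415 0.0779] 0.16940598689911684 0.05405455051650021
vees [0.68   0.0781] [0.6086 0.074 ]
wing [array([0.4992, 0.1722]), array([0.4356, 0.1827])] [0.4674 0.1774] -0.1635456798243331 bar dir -0.08818591168335901
[ 0.5299 -0.2368] [ 0.5275 -0.2882]
[ 0.3637 -0.2329] [ 0.362  -0.2838]
top [np.int64(406), np.int64(496), np.int64(320), np.int64(401)] [ 0.1864 -0.2999  0.03  ]
top [np.int64(479), np.int64(499), np.int64(235), np.int64(283)] [ 0.4169 -0.3981  0.03  ]
top [np.int64(418), np.int64(440), np.int64(213), np.int64(283)] [ 0.445  -0.2606  0.03  ]
side [np.int64(295), np.int64(359), np.int64(395), np.int64(414)] [ 0.4135 -0.4163  0.03  ]
side [np.int64(139), np.int64(241), np.int64(324), np.int64(425)] [ 0.1836 -0.3063  0.03  ]
side [np.int64(286), np.int64(371), np.int64(326), np.int64(359)] [ 0.4421 -0.2713  0.03  ]
side [np.int64(268), np.int64(299), np.int64(249), np.int64(299)] [ 0.3813 -0.0511  0.03  ]
[328.2586 338.9634]
```

>>> step_arm(
  rows=[
    [0.3,0.28,-0.1,0,0,-0.06,100],
    [0.634,0.575,-0.2,0,0,-0.127,100],
    [0.634,0.575,-0.2,0,0,-0.127,100],
    [0.634,0.575,-0.2,0,0,-0.127,100],
    [0.634,0.575,-0.2,0,0,-0.127,100],
  ],
)

```text
t: 1.85
tcp_pos: [0.3678, -0.3287, 0.1757]
eef_rot: [3.141, -0.0, -0.026]
force: [0.1, -0.7, 0.9]
opening: 0.997
grasp_force: 0.0
```

>>> step_arm(
  rows=[
    [0.185,0.166,-0.06,0,0,0,100],
    [0.185,0.166,-0.06,0,0,0,100],
    [0.185,0.166,-0.06,0,0,0,100],
    [0.185,0.166,-0.06,0,0,0,100],
  ],
)

```text
t: 2.25
tcp_pos: [0.4411, -0.2626, 0.1516]
eef_rot: [-3.141, 0.001, -0.022]
force: [-1.4, -0.0, -0.3]
opening: 1.004
grasp_force: 0.0
```

Run:
```python
from h import *
np.set_printoptions(precision=4,suppress=True)
s=readout.sense();print(s['tcp_pos'],s['eef_rot'])
p=camera('side');v=p['img']
o=cv2.resize(v[230:430,240:440],None,fx=3,fy=3);cv2.imwrite('pics/c2.png',o[:,:,::-1])
# predicted vessel end centres / axis
for x in [(.5287,-.2625,.022),(.3628,-.2583,.022)]: print(proj(p,x))
for q in cut_out(p,'vessel'):
    v,u=np.nonzero(q['region']);print([u.min(),u.max(),v.min(),v.max()])
```

```text
[ 0.4411 -0.2626  0.1516] [-3.1413  0.0007 -0.0224]
[371.0153 335.8407]
[286.4619 345.2828]
[np.int64(286), np.int64(372), np.int64(325), np.int64(359)]
[np.int64(295), np.int64(359), np.int64(395), np.int64(414)]
[np.int64(139), np.int64(241), np.int64(324), np.int64(425)]
[np.int64(292), np.int64(436), np.int64(164), np.int64(273)]
```

View pics/c2.png

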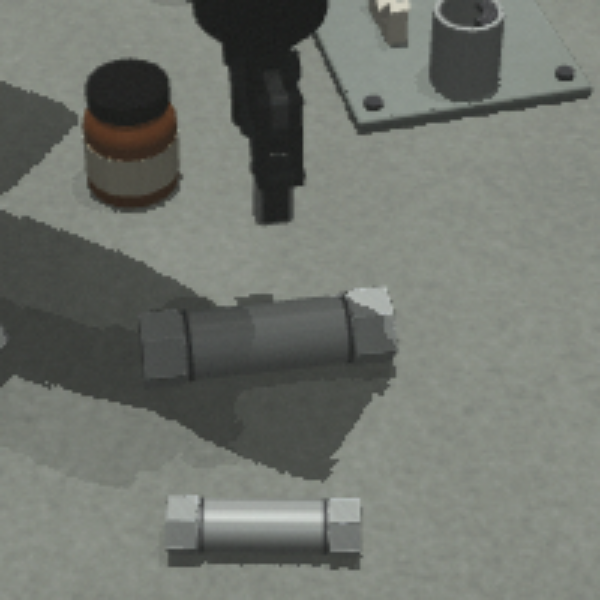

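The side crop shows the gripper above the mid-sized vessel at full-image (329,342). The predicted axis ends match its outline. Descending.

>>> step_arm(
  rows=[
    [0.008,0.006,-0.12,0,0,0,100],
    [0.008,0.006,-0.24,0,0,0,100],
    [0.008,0.006,-0.32,0,0,0,100],
    [0.008,0.006,-0.36,0,0,0,100],
    [0.008,0.006,-0.36,0,0,0,100],
  ],
)

```text
t: 2.85
tcp_pos: [0.4416, -0.2615, 0.0063]
eef_rot: [-3.14, 0.003, -0.028]
force: [-0.5, 0.3, 0.5]
opening: 0.995
grasp_force: 0.0
```

>>> step_arm(
  rows=[
    [0,0,0,0,0,0,40],
    [0,0,0,0,0,0,20],
    [0,0,0,0,0,0,20],
    [0,0,0,0,0,0,20],
    [0,0,0,0,0,0,20],
  ],
)

```text
t: 3.35
tcp_pos: [0.4445, -0.2619, 0.0095]
eef_rot: [3.14, -0.002, -0.025]
force: [-1.4, 0.5, 9.2]
opening: 0.497
grasp_force: 59.8
```

>>> step_arm(
  rows=[
    [0,0,0.1,0,0,0,20],
    [0,0,0.22,0,0,0,20],
    [0,0,0.34,0,0,0,20],
    [0,0,0.4,0,0,0,20],
    [0,0,0.4,0,0,0,20],
  ],
)

```text
t: 3.85
tcp_pos: [0.4456, -0.2625, 0.1717]
eef_rot: [3.137, -0.005, -0.025]
force: [0.3, -0.7, -7.0]
opening: 0.495
grasp_force: 66.6
```

Run:
```python
from h import *
np.set_printoptions(precision=4,suppress=True)
s=readout.sense();print(s['tcp_pos'],s['eef_rot'],s['force'],s['opening'],s['grasp_force'],s['joint_pos'])
p=camera('side')
for q in cut_out(p,'vessel'):
    v,u=np.nonzero(q['region']);print([u.min(),u.max(),v.min(),v.max()],u.mean(),v.mean())
t=s['tcp_pos']
for dz in (.012,.016,.02):
  for x in (-.08,0,.08): print(dz,x,proj(p,t+[x,-.025*x,dz]).round(1))
```

```text
[ 0.4456 -0.2625  0.1717] [ 3.1375 -0.0054 -0.025 ] [ 0.2775 -0.6682 -6.9555] 0.49521833111334157 66.64373517036438 [-0.6738  0.3128 -0.2862  0.9651 -0.      2.4928]
[np.int64(295), np.int64(359), np.int64(394), np.int64(414)] 326.3835616438356 404.597602739726
[np.int64(138), np.int64(242), np.int64(324), np.int64(425)] 190.09859154929578 374.82472613458526
[np.int64(282), np.int64(377), np.int64(259), np.int64(297)] 327.8216799624589 277.9014547160957
[np.int64(291), np.int64(303), np.int64(164), np.int64(187)] 296.6419213973799 175.67248908296943
0.012 -0.08 [284.  281.2]
0.012 0 [328.9 276.6]
0.012 0.08 [373.2 272.2]
0.016 -0.08 [283.9 279.4]
0.016 0 [328.9 274.9]
0.016 0.08 [373.3 270.4]
0.02 -0.08 [283.7 277.6]
0.02 0 [328.9 273.1]
0.02 0.08 [373.4 268.7]
```

>>> step_arm(
  rows=[
    [0.025,0.042,0,0,0,0.045,20],
    [0.05,0.085,0,0,0,0.09,20],
    [0.075,0.127,0,0,0,0.135,20],
    [0.1,0.17,0,0,0,0.18,20],
    [0.1225,0.2125,0,0,0,0.225,20],
  ],
)

```text
t: 4.45
tcp_pos: [0.4917, -0.1747, 0.1653]
eef_rot: [-3.138, 0.002, 0.687]
force: [-0.0, 0.6, -6.4]
opening: 0.495
grasp_force: 66.3
```

>>> step_arm(
  rows=[
    [0.025,0.042,0,0,0,0.045,20],
    [0.05,0.085,0,0,0,0.09,20],
    [0.075,0.127,0,0,0,0.135,20],
    [0.1,0.17,0,0,0,0.18,20],
    [0.1225,0.2125,0,0,0,0.225,20],
  ],
)

```text
t: 4.95
tcp_pos: [0.5406, -0.09, 0.1652]
eef_rot: [-3.137, -0.001, 1.394]
force: [0.0, -0.5, -5.8]
opening: 0.493
grasp_force: 66.3
```

>>> step_arm(
  rows=[
    [0.025,0.042,0,0,0,0.045,20],
    [0.05,0.085,0,0,0,0.09,20],
    [0.075,0.127,0,0,0,0.135,20],
    [0.1,0.17,0,0,0,0.18,20],
    [0.1225,0.2125,0,0,0,0.225,20],
  ],
)

```text
t: 5.45
tcp_pos: [0.5895, -0.0052, 0.1649]
eef_rot: [-3.138, -0.003, 2.101]
force: [0.4, 0.1, -6.5]
opening: 0.492
grasp_force: 66.3
```

>>> step_arm(
  rows=[
    [0.025,0.042,0,0,0,0.045,20],
    [0.05,0.085,0,0,0,0.09,20],
    [0.075,0.127,0,0,0,0.135,20],
    [0.1,0.17,0,0,0,0.18,20],
    [0.1225,0.2125,0,0,0,0.225,20],
  ],
)

```text
t: 5.95
tcp_pos: [0.6386, 0.0795, 0.1646]
eef_rot: [-3.14, -0.005, 2.808]
force: [0.2, -0.3, -6.2]
opening: 0.496
grasp_force: 66.3
```

>>> step_arm(
  rows=[
    [0.008,-0.005,0,0,0,0.045,20],
    [0.008,-0.005,0,0,0,0.09,20],
    [0.008,-0.005,0,0,0,0.126,20],
    [0.008,-0.005,0,0,0,0.126,20],
  ],
)

```text
t: 6.35
tcp_pos: [0.6415, 0.0768, 0.1649]
eef_rot: [3.141, -0.005, -3.083]
force: [0.1, 0.0, -6.6]
opening: 0.491
grasp_force: 66.4
```

>>> step_arm(
  rows=[
    [0,0,-0.08,0,0,0,20],
    [0,0,-0.14,0,0,0,20],
    [0,0,-0.2,0,0,0,20],
    [0,0,-0.2,0,0,0,20],
    [0,0,-0.2,0,0,0,20],
  ],
)

```text
t: 6.85
tcp_pos: [0.6421, 0.0768, 0.0871]
eef_rot: [3.141, -0.002, -3.087]
force: [0.5, -0.0, -5.0]
opening: 0.488
grasp_force: 66.1
```

Run:
```python
from h import *
np.set_printoptions(precision=4,suppress=True)
s=readout.sense();print(s['tcp_pos'],s['eef_rot'],s['force'],s['joint_pos'])
a=camera('side')['img'][130:290,290:450];b=camera('top')['img'][100:260,190:350]
o=np.hstack([cv2.resize(x,(400,400),interpolation=cv2.INTER_CUBIC) for x in(a,b)]);cv2.imwrite('pics/c3.png',o[:,:,::-1])
```

```text
[0.6421 0.0768 0.0871] [ 3.1415 -0.0024 -3.0871] [ 0.4751 -0.0319 -4.9839] [ 0.0061  0.6245 -0.012   0.9368  0.     -0.0485]
```

View pics/c3.png

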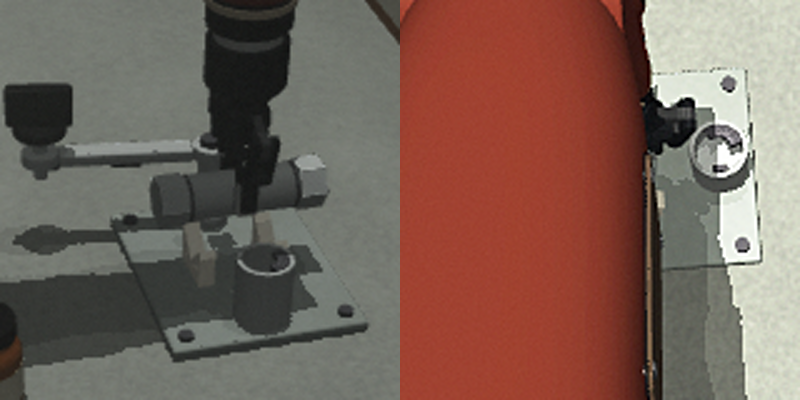

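The left crop shows the vessel held level above both rests, with its hexagon ends outside them. I'll lower it to just short of seating.

>>> step_arm(
  rows=[
    [0,0,-0.05,0,0,0,20],
    [0,0,-0.09,0,0,0,20],
    [0,0,-0.1,0,0,0,20],
    [0,0,-0.1,0,0,0,20],
  ],
)

```text
t: 7.35
tcp_pos: [0.6432, 0.0768, 0.0484]
eef_rot: [3.142, 0.0, -3.086]
force: [-0.4, 0.1, -6.1]
opening: 0.492
grasp_force: 66.5
```

>>> step_arm(
  rows=[
    [0,0,-0.005,0,0,0,20],
    [0,0,-0.01,0,0,0,20],
    [0,0,-0.01,0,0,0,20],
  ],
)

```text
t: 7.65
tcp_pos: [0.6445, 0.0777, 0.0464]
eef_rot: [3.14, 0.004, -3.085]
force: [-2.5, 3.4, 4.3]
opening: 0.493
grasp_force: 67.5
```

>>> step_arm(
  rows=[
    [0,0,0,0,0,0,55],
    [0,0,0,0,0,0,65],
    [0,0,0,0,0,0,68],
    [0,0,0,0,0,0,68],
    [0,0,0,0,0,0,68],
  ],
)

```text
t: 8.15
tcp_pos: [0.6431, 0.0767, 0.044]
eef_rot: [-3.141, 0.0, -3.085]
force: [0.3, 0.6, -0.4]
opening: 0.68
grasp_force: 0.0
```

>>> step_arm(
  rows=[
    [0,0,0.05,0,0,0,68],
    [0,0,0.15,0,0,0,68],
    [0,0,0.27,0,0,0,68],
    [0,0,0.4,0,0,0,68],
    [0,0,0.5,0,0,0,68],
  ],
)

```text
t: 8.65
tcp_pos: [0.6432, 0.0768, 0.2468]
eef_rot: [-3.141, 0.002, -3.085]
force: [1.2, 0.3, -0.1]
opening: 0.68
grasp_force: 0.0
```

Run:
```python
from h import *
np.set_printoptions(precision=4,suppress=True)
s=readout.sense();print(s['tcp_pos'],s['eef_rot'],s['force'],s['joint_pos'])
p=camera('side');a=p['img'][130:290,290:450];cv2.imwrite('pics/c4.png',cv2.resize(a,(560,560),interpolation=cv2.INTER_CUBIC)[:,:,::-1])
y=.058;ax=np.array([np.cos(y),np.sin(y),0])
for k in (-.08,0,.08): print(proj(p,np.array([.642,.0775,.058])+k*ax))
for q in cut_out(p,'vessel'):
    v,u=np.nonzero(q['region']);print([u.min(),u.max(),v.min(),v.max()],u.mean(),v.mean())
for l in('knob_grip','bar'):
    for r in boxes_of(p,l): print(l,r['xyz'],r['confidence'])
```

```text
[0.6432 0.0768 0.2468] [-3.1414  0.0017 -3.0851] [ 1.2325  0.3436 -0.0523] [ 0.0061  0.5257  0.2468  1.2902 -0.0001 -0.0504]
[351.6909 224.1273]
[383.6861 219.6099]
[415.0803 215.1773]
[np.int64(139), np.int64(241), np.int64(324), np.int64(425)] 189.91627543035995 374.8547209181012
[np.int64(295), np.int64(359), np.int64(395), np.int64(414)] 326.87468030690536 404.7084398976982
[np.int64(351), np.int64(419), np.int64(206), np.int64(234)] 384.8621533442088 219.9021207177814
knob_grip [0.4653, 0.1739, 0.1531] 0.77
bar [0.4901, 0.1764, 0.1026] 0.86
```

View pics/c4.png

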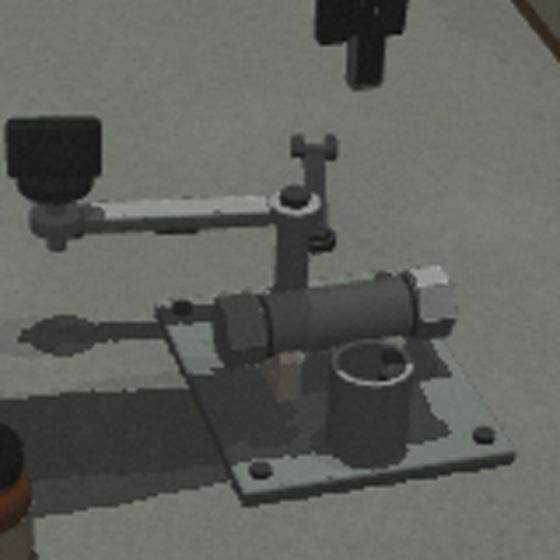

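The vessel is seated in both rests, at full-image (385,220), with the bar still open. Next I grip the wing at about (.467,.177).

>>> step_arm(
  rows=[
    [-0.1,0.057,0,0,0,-0.03,68],
    [-0.22,0.125,0,0,0,-0.055,68],
    [-0.33,0.187,0,0,0,-0.055,68],
    [-0.44,0.25,0,0,0,-0.055,68],
    [-0.44,0.25,0,0,0,-0.055,68],
  ],
)

```text
t: 9.35
tcp_pos: [0.4614, 0.1784, 0.2425]
eef_rot: [-3.141, -0.005, 3.028]
force: [0.4, -0.8, 0.3]
opening: 0.679
grasp_force: 0.0
```

>>> step_arm(
  rows=[
    [0,0,0,0,0,0,68],
    [0,0,0,0,0,0,68],
  ],
)

```text
t: 9.55
tcp_pos: [0.4675, 0.1765, 0.2433]
eef_rot: [-3.141, -0.0, 3.025]
force: [0.6, 0.0, -0.6]
opening: 0.679
grasp_force: 0.0
```

Run:
```python
from h import *
np.set_printoptions(precision=4,suppress=True)
s=readout.sense();print(s['tcp_pos'],s['eef_rot'],s['force'],s['joint_pos'])
p=camera('side');a=p['img'][90:240,250:400];b=camera('top')['img'][180:280,180:280]
o=np.hstack([cv2.resize(x,(400,400),interpolation=cv2.INTER_CUBIC) for x in(a,b)]);cv2.imwrite('pics/c5.png',o[:,:,::-1])
```

```text
[0.4675 0.1765 0.2433] [-3.1411 -0.0004  3.0253] [ 0.5721  0.0212 -0.5708] [ 0.2148  0.2365 -0.1949  1.1399 -0.0003  0.3311]
```

View pics/c5.png

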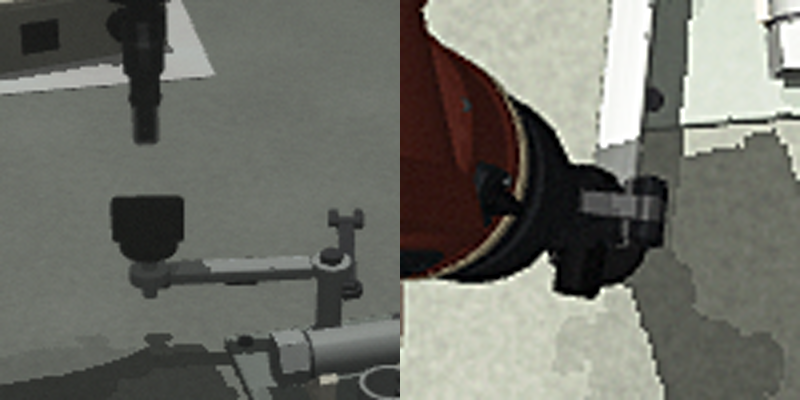

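The fingers are centred above the wing in both views. Descend and pinch.

>>> step_arm(
  rows=[
    [0,0,-0.1,0,0,0,68],
    [0,0,-0.18,0,0,0,68],
    [0,0,-0.25,0,0,0,68],
    [0,0,-0.25,0,0,0,68],
    [0,0,-0.25,0,0,0,68],
  ],
)

```text
t: 10.15
tcp_pos: [0.4675, 0.1763, 0.1441]
eef_rot: [-3.141, -0.001, 3.024]
force: [0.8, -0.1, 0.7]
opening: 0.675
grasp_force: 0.0
```

>>> step_arm(
  rows=[
    [0,0,0,0,0,0,30],
    [0,0,0,0,0,0,5],
    [0,0,0,0,0,0,5],
    [0,0,0,0,0,0,5],
    [0,0,0,0,0,0,5],
  ],
)

```text
t: 10.65
tcp_pos: [0.4679, 0.177, 0.1447]
eef_rot: [3.141, 0.002, 3.025]
force: [3.0, 0.9, 2.7]
opening: 0.175
grasp_force: 59.8
```

Run:
```python
from h import *
np.set_printoptions(precision=4,suppress=True)
s=readout.sense();print(s['tcp_pos'],s['eef_rot'],s['force'],s['ft_torque'],s['joint_pos'],s['opening'],s['grasp_force'])
t=s['tcp_pos'][:2];pv=np.array([.6371,.1624])
r=t-pv;R=np.linalg.norm(r);a0=np.arctan2(r[1],r[0]);print(R,a0)
print('delta per call of ~0.35rad; normalised dx,dy for each 0.07 rad row')
yend=-1.513; tot=(yend-a0)%(2*np.pi);print('total',tot)
q=lambda a:pv+R*np.array([np.cos(a),np.sin(a)])
for n in range(5):
    A=a0+tot*n/5
    print([[*np.round((q(A+tot*k/25)-q(A))/.4,3),round(tot*k/25/np.pi,4)] for k in range(1,6)])
```

```text
[0.4679 0.177  0.1447] [3.1409 0.002  3.0253] [3.0461 0.9143 2.6598] [ 0.2084 -0.6075 -0.0629] [ 0.2155  0.3113 -0.3664  0.891   0.      0.3318] 0.17460289843324495 59.84249174594879
0.1698265109364788 3.05532685550354
delta per call of ~0.35rad; normalised dx,dy for each 0.07 rad row
total 1.7148584516760463
[[np.float64(-0.002), np.float64(-0.029), np.float64(0.0218)], [np.float64(-0.001), np.float64(-0.058), np.float64(0.0437)], [np.float64(0.001), np.float64(-0.087), np.float64(0.0655)], [np.float64(0.006), np.float64(-0.116), np.float64(0.0873)], [np.float64(0.012), np.float64(-0.144), np.float64(0.1092)]]
[[np.float64(0.008), np.float64(-0.028), np.float64(0.0218)], [np.float64(0.019), np.float64(-0.055), np.float64(0.0437)], [np.float64(0.031), np.float64(-0.082), np.float64(0.0655)], [np.float64(0.045), np.float64(-0.107), np.float64(0.0873)], [np.float64(0.06), np.float64(-0.132), np.float64(0.1092)]]
[[np.float64(0.017), np.float64(-0.023), np.float64(0.0218)], [np.float64(0.036), np.float64(-0.046), np.float64(0.0437)], [np.float64(0.056), np.float64(-0.067), np.float64(0.0655)], [np.float64(0.078), np.float64(-0.086), np.float64(0.0873)], [np.float64(0.101), np.float64(-0.104), np.float64(0.1092)]]
[[np.float64(0.024), np.float64(-0.016), np.float64(0.0218)], [np.float64(0.049), np.float64(-0.031), np.float64(0.0437)], [np.float64(0.075), np.float64(-0.044), np.float64(0.0655)], [np.float64(0.102), np.float64(-0.055), np.float64(0.0873)], [np.float64(0.13), np.float64(-0.064), np.float64(0.1092)]]
[[np.float64(0.028), np.float64(-0.007), np.float64(0.0218)], [np.float64(0.057), np.float64(-0.013), np.float64(0.0437)], [np.float64(0.086), np.float64(-0.016), np.float64(0.0655)], [np.float64(0.115), np.float64(-0.017), np.float64(0.0873)], [np.float64(0.144), np.float64(-0.016), np.float64(0.1092)]]
```

>>> step_arm(
  rows=[
    [-0.002,-0.029,0,0,0,0.021,5],
    [-0.001,-0.058,0,0,0,0.042,5],
    [0.001,-0.087,0,0,0,0.063,5],
    [0.006,-0.116,0,0,0,0.085,5],
    [0.012,-0.144,0,0,0,0.106,5],
  ],
)

```text
t: 11.15
tcp_pos: [0.4729, 0.1194, 0.1446]
eef_rot: [3.141, 0.003, -2.922]
force: [4.3, 3.0, 2.2]
opening: 0.174
grasp_force: 59.7
```

>>> step_arm(
  rows=[
    [0.008,-0.028,0,0,0,0.021,5],
    [0.019,-0.055,0,0,0,0.042,5],
    [0.031,-0.082,0,0,0,0.063,5],
    [0.045,-0.107,0,0,0,0.085,5],
    [0.06,-0.132,0,0,0,0.106,5],
  ],
)

```text
t: 11.65
tcp_pos: [0.4971, 0.0669, 0.1446]
eef_rot: [3.141, 0.003, -2.588]
force: [4.3, 5.3, 2.2]
opening: 0.179
grasp_force: 59.8
```

>>> step_arm(
  rows=[
    [0.017,-0.023,0,0,0,0.021,5],
    [0.036,-0.046,0,0,0,0.042,5],
    [0.056,-0.067,0,0,0,0.063,5],
    [0.078,-0.086,0,0,0,0.085,5],
    [0.101,-0.104,0,0,0,0.106,5],
  ],
)

```text
t: 12.15
tcp_pos: [0.5372, 0.0258, 0.1444]
eef_rot: [3.141, 0.003, -2.255]
force: [1.8, 6.5, 2.4]
opening: 0.176
grasp_force: 59.9
```

```bash
cat > arc.py <<'E'
from h import *
np.set_printoptions(precision=4,suppress=True)
s=readout.sense();print(s['tcp_pos'],s['eef_rot'],s['force'],s['ft_torque'],s['joint_pos'],s['opening'],s['grasp_force'])
r=s['tcp_pos'][:2]-[.6371,.1624];a=np.arctan2(r[1],r[0]);print(np.linalg.norm(r),'bar',(-1.513-a)%-(2*np.pi))
E
python3 arc.py
```

```text
[0.5372 0.0258 0.1444] [ 3.141   0.003  -2.2552] [1.8386 6.5359 2.4415] [ 1.7315 -0.5806 -0.007 ] [-0.0898  0.3779 -0.2671  0.9246  0.0028 -0.9762] 0.17604069470155584 59.90732967853546
0.16929966598198926 bar -5.59387861513202
```

>>> step_arm(
  rows=[
    [0.024,-0.016,0,0,0,0.021,5],
    [0.049,-0.031,0,0,0,0.042,5],
    [0.075,-0.044,0,0,0,0.063,5],
    [0.102,-0.055,0,0,0,0.085,5],
    [0.13,-0.064,0,0,0,0.106,5],
  ],
)

```text
t: 12.65
tcp_pos: [0.5883, 0.0005, 0.144]
eef_rot: [3.14, 0.002, -1.922]
force: [0.1, 6.4, 2.0]
opening: 0.174
grasp_force: 59.9
```

>>> step_arm(
  rows=[
    [0.028,-0.007,0,0,0,0.021,5],
    [0.057,-0.013,0,0,0,0.042,5],
    [0.086,-0.016,0,0,0,0.063,5],
    [0.115,-0.017,0,0,0,0.085,5],
    [0.144,-0.016,0,0,0,0.106,5],
  ],
)

```text
t: 13.15
tcp_pos: [0.6453, -0.0063, 0.1437]
eef_rot: [3.14, 0.002, -1.589]
force: [-2.2, 4.0, 3.2]
opening: 0.176
grasp_force: 59.9
```

```bash
python3 arc.py
```

```text
[ 0.6453 -0.0063  0.1437] [ 3.1397  0.0015 -1.5893] [-2.1778  3.9982  3.2256] [0.834  0.5664 0.0524] [-0.1236  0.5753  0.0584  1.056   0.0013 -1.6758] 0.1761181316355105 59.93340253829956
0.1688519015427077 bar -6.2739548816478425
```

>>> step_arm(
  rows=[
    [0.006,0,0,0,0,0,5],
    [0.01,0,0,0,0,0,5],
    [0.01,0,0,0,0,0,5],
  ],
)

```text
t: 13.45
tcp_pos: [0.6478, -0.0062, 0.1432]
eef_rot: [3.137, 0.001, -1.594]
force: [-4.6, 3.9, 2.1]
opening: 0.175
grasp_force: 59.8
```

>>> step_arm(
  rows=[
    [0.006,0,0,0,0,0,5],
    [0.01,0,0,0,0,0,5],
    [0.01,0,0,0,0,0,5],
  ],
)

```text
t: 13.75
tcp_pos: [0.6486, -0.0062, 0.1421]
eef_rot: [3.131, 0.001, -1.594]
force: [-14.8, 3.6, 2.9]
opening: 0.177
grasp_force: 60.2
```

>>> step_arm(
  rows=[
    [-0.004,0,0,0,0,0,5],
    [-0.004,0,-0.015,0,0,0,5],
    [-0.004,0,-0.03,0,0,0,5],
    [-0.004,0,-0.045,0,0,0,5],
    [-0.004,0,-0.045,0,0,0,5],
  ],
)

```text
t: 14.25
tcp_pos: [0.6487, -0.0062, 0.1269]
eef_rot: [3.136, 0.001, -1.594]
force: [-13.6, 5.0, 19.1]
opening: 0.177
grasp_force: 62.7
```

>>> step_arm(
  rows=[
    [0,0,-0.007,0,0,0,5],
    [0,0,-0.007,0,0,0,5],
    [0,0,-0.007,0,0,0,5],
  ],
)

```text
t: 14.55
tcp_pos: [0.649, -0.0063, 0.1266]
eef_rot: [3.138, 0.001, -1.594]
force: [-21.9, 5.3, 39.8]
opening: 0.179
grasp_force: 65.9
```

>>> step_arm(
  rows=[
    [-0.005,0,0.008,0,0,-0.03,5],
    [-0.005,0,0.008,0,0,-0.07,5],
    [-0.005,0,0.008,0,0,-0.11,5],
    [-0.005,0,0.008,0,0,-0.15,5],
    [-0.005,0,0.008,0,0,-0.19,5],
  ],
)

```text
t: 15.05
tcp_pos: [0.6484, -0.0064, 0.1271]
eef_rot: [3.139, -0.001, -2.196]
force: [-8.4, 4.2, 12.3]
opening: 0.175
grasp_force: 61.6
```

>>> step_arm(
  rows=[
    [0,0,0,0,0,-0.045,5],
    [0,0,0,0,0,-0.09,5],
    [0,0,0,0,0,-0.135,5],
    [0,0,0,0,0,-0.18,5],
    [0,0,0,0,0,-0.22,5],
  ],
)

```text
t: 15.55
tcp_pos: [0.6483, -0.0066, 0.1271]
eef_rot: [3.14, -0.002, -2.888]
force: [-8.6, 3.2, 12.7]
opening: 0.175
grasp_force: 61.7
```

```bash
python3 arc.py
```

```text
[ 0.6483 -0.0066  0.1271] [ 3.1404 -0.0024 -2.8879] [-8.6396  3.1839 12.6594] [ 0.6487  1.9694 -0.0322] [-0.123   0.5939  0.0454  1.025   0.0002 -0.3766] 0.1753230713775738 61.71017825603485
0.1693917894465074 bar -0.008593132629122202
```

>>> step_arm(
  rows=[
    [0,0,0,0,0,-0.045,5],
    [0,0,0,0,0,-0.09,5],
    [0,0,0,0,0,-0.135,5],
    [0,0,0,0,0,-0.18,5],
    [0,0,0,0,0,-0.22,5],
  ],
)

```text
t: 16.05
tcp_pos: [0.6482, -0.0069, 0.1271]
eef_rot: [-3.14, -0.003, 2.704]
force: [-8.0, 2.2, 13.3]
opening: 0.176
grasp_force: 61.8
```

>>> step_arm(
  rows=[
    [0,0,0,0,0,-0.045,5],
    [0,0,0,0,0,-0.09,5],
    [0,0,0,0,0,-0.135,5],
    [0,0,0,0,0,-0.17,5],
    [0,0,0,0,0,-0.19,5],
  ],
)

```text
t: 16.55
tcp_pos: [0.6479, -0.0069, 0.1271]
eef_rot: [-3.139, -0.002, 2.108]
force: [-9.2, 2.1, 14.2]
opening: 0.175
grasp_force: 61.9
```

```bash
python3 arc.py
```

```text
[ 0.6479 -0.0069  0.1271] [-3.1387 -0.0018  2.1084] [-9.1928  2.0812 14.2016] [0.3675 2.4546 0.0166] [-0.1232  0.5938  0.0452  1.0256 -0.0004  0.9099] 0.174519674021134 61.857531666755676
0.16966116543026566 bar -0.006100043209821271
```

>>> step_arm(
  rows=[
    [0,0,0,0,0,-0.02,5],
    [0,0,0,0,0,-0.035,5],
    [0,0,0,0,0,-0.035,5],
  ],
)

```text
t: 16.85
tcp_pos: [0.6479, -0.0069, 0.1271]
eef_rot: [-3.138, -0.001, 2.002]
force: [-9.9, 2.4, 16.1]
opening: 0.176
grasp_force: 62.0
```

```bash
python3 arc.py
```

```text
[ 0.6479 -0.0069  0.1271] [-3.1385 -0.0014  2.002 ] [-9.9261  2.3868 16.0606] [0.3377 2.5268 0.6411] [-0.1231  0.5937  0.0452  1.0256 -0.0004  1.0165] 0.1761511025213287 61.964757442474365
0.16960680274450207 bar -0.005940442754666764
```

The torque rose to 0.64 N m, so the knob is at its clockwise stop. Release and lift.

>>> step_arm(
  rows=[
    [0,0,0,0,0,0,30],
    [0,0,0,0,0,0,60],
    [0,0,0,0,0,0,60],
    [0,0,0,0,0,0,60],
  ],
)

```text
t: 17.25
tcp_pos: [0.6502, -0.0073, 0.1261]
eef_rot: [-3.141, -0.0, 2.004]
force: [0.4, -0.7, 0.0]
opening: 0.599
grasp_force: 0.0
```

>>> step_arm(
  rows=[
    [0,0,0.1,0,0,0,60],
    [0,0,0.2,0,0,0,60],
    [0,0,0.3,0,0,0,60],
    [0,0,0.4,0,0,0,60],
    [0,0,0.4,0,0,0,60],
  ],
)

```text
t: 17.75
tcp_pos: [0.6525, -0.0075, 0.2923]
eef_rot: [3.134, 0.005, 2.004]
force: [0.1, 0.2, 0.1]
opening: 0.597
grasp_force: 0.0
```

```bash
python3 arc.py
python3 - <<'E'
from h import *
np.set_printoptions(precision=4,suppress=True)
p=camera('side')
for l in('knob_grip','vessel'):
    for r in boxes_of(p,l)[:3]: print(l,r['xyz'],r['confidence'])
a=p['img'][130:290,290:450];cv2.imwrite('pics/c6.png',cv2.resize(a,(560,560),interpolation=cv2.INTER_CUBIC)[:,:,::-1])
E
```

```text
[ 0.6525 -0.0075  0.2923] [3.134  0.0049 2.004 ] [0.0666 0.1835 0.0793] [ 0.0064 -0.049  -0.0401] [-0.1234  0.5226  0.3585  1.3976 -0.0001  1.0142] 0.5965181671013341 0.0
0.17060543725935096 bar -0.032851596192529975
knob_grip [0.6419, -0.0213, 0.1383] 0.65
knob_grip [0.6367, 0.0032, 0.1175] 0.17
vessel [0.1827, -0.3212, 0.0498] 0.97
vessel [0.4117, -0.4115, 0.0257] 0.91
vessel [0.6119, 0.0609, 0.0691] 0.75
```

View pics/c6.png

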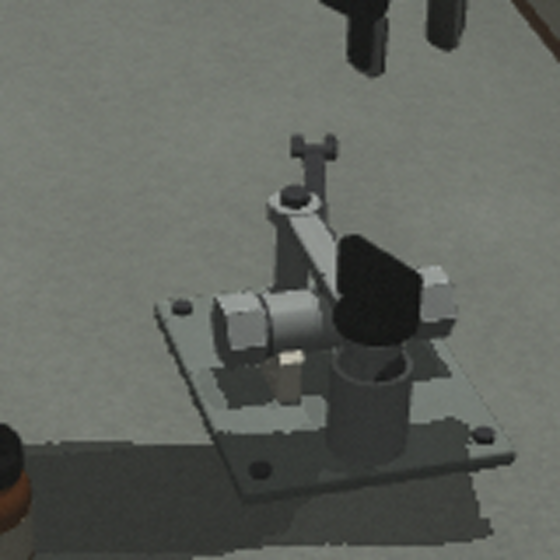

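The picture shows the knob down in the post with its wing turned (around crop (380,290)), the bar across the vessel, and the gripper clear. Handing in.

```bash
python3 -c "
from h import *
print(workorder.job_done())"
```

```text
the job is handed in; nothing more can be done
None
```

I handed the job in: the mid-sized vessel lies in both vee rests, the bar is shut at its stop, and the knob is screwed clockwise to its stop and stayed down after release. The arm never went near the beaker, spanner or jar. The hand-in gave no verdict back.

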